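# Clip a crate tag to the free eye

### The job

Take the snap hook with its crate tag out of the holder and clip it on the eye that is still free: hook's spine on the outside of the eye's front bar and nose inside the eye, press the gate gently against the front bar until the bar is in the hook and the gate snaps shut below it. Then, still holding it, lift it lightly until the gate catches firmly under the bar to prove that it is locked, lower it again and leave it hanging from the bar by its bow, upright and still; never force it hard against the eye, and leave the other things where they are.

Things in the scene. Friction and masses are not known exactly. Their poses are not given: they have to be found in the camera images.
- hook: Steel snap hook with aluminium tag, one loose piece, 190 mm tall, 0.11 to 0.23 kg, upright in a holder slot. Origin: lower edge of tag; z up, x from spine to nose, y across. In mm: tag x -25 to 29, y -3 to 3, z 0 to 60. Spine (flat bar) x -19 to -11, z 60 to 136. Nose x 11 to 19, rounded lower tip at z 92. Hook 10 thick in y. The bow, roof-shaped, joins spine and nose over the top.
- hook_seat (a point): Inside peak of the bow, at hook x 0, z 136 mm. Hanging, the bar's centre lies 4.3 mm below it. Between spine and nose the mouth (22 mm wide) faces down and is closed by the gate. Lower still, from nose tip (z 92) down to tag top (z 60), the +x side is open: a bar enters there level from +x, can touch the spine, then goes up through the gate when the hook is lowered.
- hook_grip (a point): Middle of the thumb grip, at hook x 0, z 168 mm: a grey plastic block on top of the bow, x -13 to 13, y -6 to 6, z 142 to 190 mm, to be held from above across y (12 mm thick).
- gate (a joint): Sprung gate, hinged at the spine at hook x -10, z 100 mm; 20 mm long, 5 thick, reaches the nose. 0 shut; opens only upward, into the hook, to 1.45 rad; springs back. Pushing the eye's 8 mm bar up through it takes 3 to 12 N; the gate snaps shut below the bar once the bar's centre is over hook z 122 mm. The bar passes best at hook x about +3 mm (range 0 to 6).
- bracket: Free eye's fixed grey post, 30 x 30 mm, top 231 mm above its origin (post axis, at the foot, up to 25 mm under the table top); z up, eye sticks out to -x. The eye: level rectangular ring of 8 mm round steel at z 195 mm; front bar along y, y -24 to 24; open inside 40 mm deep, 40 wide. The eye is screwed in to an unknown depth: bar centre line 70 to 94 mm out from the origin (-x), see bracket_face.
- bracket_face (a point): Front face of the free eye's post, 15 mm out from its axis, at the height of the eye's front bar. From here to the bar's centre line it is 55 to 79 mm towards -x: this varies from run to run and is not reported; find it by sight or by gentle touch. The eye does not give.
- bracket2: A second fixed post just like the first, its eye already taken: a like hook and tag hang in it, all fixed, bar 80 mm in front (-x) of its origin. Which post stands to the left varies.
- holder: Fixed white plastic block 80 x 90 x 45 mm, origin under its centre, with two slots 57 mm long (along its x), 9 mm wide, 30 mm deep, at y -20 and y 22 mm. The hook's tag stands in the slot at y -20, its x along the holder's x: lift it straight up by more than 30 mm.
- spare_tag: loose plain aluminium tag plate without a hook, 54 x 6 x 60 mm, standing in the holder's other slot; origin at the centre of its lower edge; a bystander
- jar: loose glass jar, 56 mm across, 70 mm high; origin under its centre; a bystander
- bowl: loose white plastic bowl, 110 mm across, 45 mm high; origin under its centre; a bystander
- spray: loose white plastic bottle, 64 mm across, 160 mm high; origin under its centre; a bystander
- spare_ring: loose steel ring lying flat, 40 mm across, 8 mm high; origin under its centre; a bystander
- brush: loose hand brush lying along its x; a bystander
- wrench: loose wrench lying along its x; a bystander
Not all that is in view belongs to the job. There is more than one size of the hook; the job needs the middle-sized.

How it is judged:
By the outcome, as a careful person would: the job done as asked, in the order asked, and still so for the second after the job is handed in, with the robot touching nothing.
It also fails if it takes over 58 s, if anything falls off the work surface, if the arm or the gripper's body presses on something with over 40 N, if the wrist force passes 120 N, or if a joint passes its speed limit or range.

### The arm

A 6-joint arm with a two-finger parallel gripper is mounted at the origin on the work surface. World frame = base frame: x ahead of the robot, y to its left, z up, the work surface at z = 0. Lengths are in mm, angles in rad, forces in N, time in s.
With the tool pointing down it reaches from about 350 to 875 mm from the base axis. Payload 4.2 kg.
Tool frame: the origin (TCP) lies on the mounting face of the last link; the fingertips stand 173 mm ahead of it and the grasp point (between the pads) lies grip_point_offset ahead of it (grip_point_offset is the distance from the TCP to the grasp point, in mm); z points along the fingers, y is the line along which they close (so a half turn about z gives the same grasp; the last joint's range is limited). The gripper opens to 85 mm and grips with 20 to 120 N. Pads are 22 mm wide; open, the fingers measure 114 mm over their backs; the gripper's body (76 mm by 85 mm) begins 54 mm behind the grasp point. The pads swing forward as they close: fully open they stand 13 mm farther back than shut.
Start: joints at [-1.024, 0.385, 0.008, 0, -1.194, -0.259], TCP at [177.419, -599.268, 404.712] pointing down, gripper open.
Joint ranges: [-3.14, 3.14], [-1.21, 2.06], [-1.07, 1.41], [-3.16, 2.05], [-2.99, -0.16], [-3.1, 3.1]. Speed limits (rad/s): [2.79, 2.79, 3.14, 3.14, 3.14, 3.14].

### API

Orientations are given as a unit quaternion [x, y, z, w].
In Python, from bench import read_state, get_image, job_done, recognise, place_of, grip_point_offset gives the robot as it stands. The module is installed in compiled form; this text tells all that it offers.
- The arm moves only by the tool carry_out, never from a script. Its arguments are lists of equal length, an entry for each row: "slide": the shift along the tool's x, y, z in m, a list of three; "roll": the turn about the tool's z in degrees; "claw": the finger opening in m, from 0 to 0.0854. A call has 1 to 8 rows; each row is the pose to reach, as a shift and turn from the pose commanded when the call began, along the tool's axes at that moment; what a row does not reach only later rows make up. A row lasts 1/8 s, in which the tool goes at most 62.5 mm and 10.7 degrees, less where a joint would pass 70% of its speed; a pose out of reach is approached as far as the arm can. A call with a gripper value outside its range is refused whole. The fingers move at their own pace and stop on an object; the grip force is fixed at half the most. Time passes only in rows, so rows that repeat a pose let the fingers close. It gives the time, the measured TCP pose, the force, the opening and the grip force at its end, in the units of the state.
- read_state(): the state, without advancing time (a new reading comes with each control period).
- get_image(name): name is "side" or "top" or "wrist"; returns a dict with "img" (400x640x3 uint8, red, green, blue), "z_map" (400x640 float32, mm along the optical axis (not along the pixel's ray), 0 where there is no reading), "mtx" (3x3 intrinsics, pixels), "world_from_camera" (4x4, takes a point from camera to world coordinates); the wrist camera has in their place "T_tool_cam" (4x4, takes a point from camera to tool coordinates, whose origin is the TCP and whose axes are the flange's). Camera axes: x right, y up, looking along -z (the intrinsics and any distortion apply to the point x, -y, -z); pixel columns grow to the right and rows downward; lengths in mm; the calibration is good to about 2 mm. A picture is of the moment at which its call begins: read the wrist's pose just before it.
- job_done(): hands the job in; it is judged then, once.
Trained networks look in a picture, given as the dict that the camera call returned (one of the last four; its "shot" number tells which), for a name from the list of things; names that differ only in an ending like _2 or _b are one class to them, and where a whole thing is asked for, a point or a joint stands for the part that bears it (a point fixed in the world has none). Each returns a list of dicts, best first, with "conf" (0 to 1); they miss things now and then, are a little off and sometimes report something else, mostly with a low value. They report only what shows in the picture. A call takes as long as a camera call. They do not tell look-alikes from the thing itself.
- recognise(picture, thing): "at" ([column, row] in pixels, amid what is visible of it).
- place_of(picture, thing): "at" ([column, row] in pixels: a listed point, or the origin of a listed thing).
The state is a dict: "clock": time; "joints": joint angles; "joint_vel": joint speeds; "joint_efforts": joint torques, N m; "position": TCP position; "ee_rot": TCP orientation; "contact_force": force on the tool from outside, world axes, zero at the start; "wrist_torque": the same for the moment, N m; "gripper_width": finger opening in mm; "grasp_force": force on a finger pad.
Only numpy, scipy, OpenCV 4.12 (cv2) and the standard library are available. Lean on these libraries where they do the work, as an engineer would, in place of code of your own. Each camera call takes 0.05 s, during which the arm holds its last target. There are 200 camera calls.

## Working session

There is one attempt and no reset: what is moved stays moved. The work goes in short steps, Python scripts to look and compute and a tool call to move; the robot and the scene stay as the last step left them, time stands still between calls to the robot, and variables do not carry over. Pictures are saved under pics/ and viewed, at most 10 in all, crops included, and the job is handed in when it is done.

Besides the shell and the picture viewer there is one more tool, called after "Call:" as a command line: name --pt "numbers of a row" for each row, then --argument value for the rest. carry_out: Moves the arm, as the interface text tells. Its arguments: {"type":"object","properties":{"slide":{"type":"array"},"roll":{"type":"array"},"claw":{"type":"array"}},"required":["slide","roll","claw"]}

```bash
mkdir -p pics; cat > h.py <<'E'
import numpy as np, cv2
from bench import *
from scipy.spatial.transform import Rotation as R
def cam(p,st=None):
    if 'world_from_camera' in p: return np.array(p['world_from_camera'])
    T=np.eye(4);T[:3,:3]=R.from_quat(st['ee_rot']).as_matrix();T[:3,3]=st['position']
    return T@np.array(p['T_tool_cam'])
def pt(p,u,v,z=None,st=None,plane=None):
    """pixel-> world; z = depth, or plane = world height"""
    K=np.array(p['mtx']);T=cam(p,st)
    if z is None and plane is None:
        w=p['z_map'][int(v)-2:int(v)+3,int(u)-2:int(u)+3];w=w[w>0];z=np.median(w) if w.size else np.nan
    d=np.array([(u-K[0,2])/K[0,0],-(v-K[1,2])/K[1,1],-1])
    if plane is not None:
        dw=T[:3,:3]@d; s=(plane-T[2,3])/dw[2]; return T[:3,3]+s*dw
    return T[:3,:3]@(d*z)+T[:3,3]
def cloud(p,st=None):
    K=np.array(p['mtx']);T=cam(p,st);z=p['z_map'];v,u=np.mgrid[:z.shape[0],:z.shape[1]]
    P=np.stack([(u-K[0,2])/K[0,0]*z,-(v-K[1,2])/K[1,1]*z,-z],-1)
    W=P@T[:3,:3].T+T[:3,3]; W[z==0]=np.nan; return W
E
python3 - <<'E'
from h import *
print(grip_point_offset if not callable(grip_point_offset) else grip_point_offset())
s=read_state();print(s['position'],s['ee_rot'],s['contact_force'],s['clock'])
for n in ['side','top','wrist']:
    st=read_state();p=get_image(n);cv2.imwrite(f'pics/{n}0.png',p['img'][:,:,::-1]);print(n,[k for k in p if k not in('img','z_map')],cam(p,st)[:3,3].round())
    for t in ['hook','hook_grip','hook_seat','bracket','bracket_face','holder','spare_tag']:
        for f in (recognise,place_of):
            try:
              for r in f(p,t)[:4]: print(t,f.__name__,np.round(r['at']),round(r['conf'],2),pt(p,*r['at'],st=st).round())
            except Exception as e: print(t,f.__name__,e)
a=[cv2.imread(f'pics/{n}0.png') for n in('side','top')]
E
```

```text
154.70000000000002
[ 177.37681968 -599.09553177  403.58862904] [-1.43319151e-01  9.89675900e-01  1.08894497e-03 -2.18538821e-04] [-1.27831581 -0.12053954  0.7648622 ] 0.0
side ['mtx', 'world_from_camera', 'shot'] [316. 756. 949.]
hook call [339. 164.] 0.98 [ 481. -183.  114.]
hook call [303. 158.] 0.78 [ 585. -208.   92.]
hook call [284. 157.] 0.63 [ 607. -113.  170.]
hook call [286. 194.] 0.81 [ 609. -120.   32.]
hook call [338. 190.] 0.71 [ 472. -140.   62.]
hook call [304. 181.] 0.62 [ 584. -212.    2.]
hook_grip call [339. 164.] 0.94 [ 480. -181.  114.]
hook_grip call [284. 157.] 0.66 [ 607. -113.  170.]
hook_grip call [305. 158.] 0.57 [ 582. -211.   88.]
hook_grip call [281. 132.] 0.92 [ 614. -120.  240.]
hook_grip call [302. 144.] 0.75 [ 631. -366.    6.]
hook_grip call [340. 146.] 0.58 [ 479. -178.  179.]
hook_seat call [285. 158.] 0.79 [ 606. -113.  167.]
hook_seat call [302. 156.] 0.72 [ 617. -312.    5.]
hook_seat call [337. 155.] 0.57 [ 486. -176.  151.]
hook_seat call [340. 153.] 0.79 [ 479. -176.  158.]
hook_seat call [305. 151.] 0.67 [ 580. -212.  115.]
hook_seat call [
[... 1390 characters left out ...]
bracket call [202. 149.] 0.76 [626. 284. 187.]
bracket call [294. 141.] 0.75 [645.  44. 196.]
bracket call [298. 143.] 0.87 [641.  34. 196.]
bracket call [241. 226.] 0.66 [432. 211.   5.]
bracket call [219. 156.] 0.63 [640. 275.  31.]
bracket_face call [206. 145.] 0.76 [638. 274. 191.]
bracket_face call [374. 207.] 0.62 [ 487. -179.   45.]
bracket_face call [202. 146.] 0.87 [634. 281. 195.]
holder call [368. 214.] 0.66 [ 465. -162.   47.]
holder call [366. 212.] 0.56 [ 470. -156.   48.]
spare_tag call [364. 208.] 0.51 [ 483. -149.   49.]
spare_tag call [363. 210.] 0.59 [ 477. -146.   64.]
wrist ['mtx', 'T_tool_cam', 'shot'] [ 112. -618.  372.]
holder call [503. 392.] 0.72 [ 444. -206.   15.]
```

View pics/side0.png

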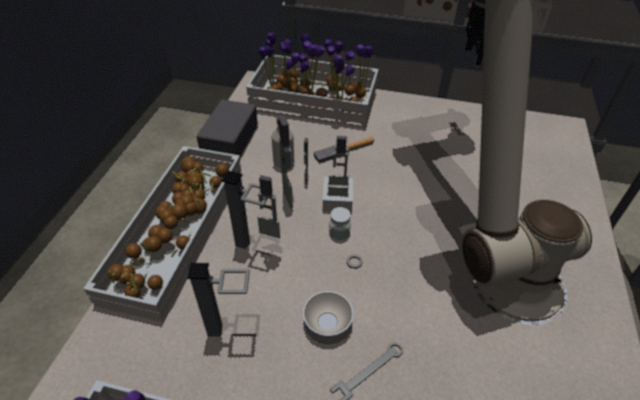

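View pics/top0.png

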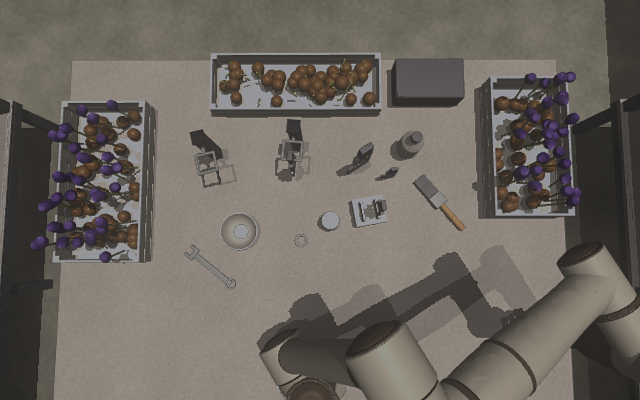

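```bash
cat >> h.py <<'E'
def yaw(st):  # world angle of tool -x axis (camera opposite)
    x=-R.from_quat(st['ee_rot']).as_matrix()[:,0]; return np.degrees(np.arctan2(x[1],x[0]))
def plan(target,yawd=None,st=None):
    st=st or read_state();M=R.from_quat(st['ee_rot']).as_matrix()
    sl=M.T@(np.array(target)-st['position'])/1000
    r=None
    if yawd is not None: r=-((yawd-yaw(st)+180)%360-180)  # tool z down
    print('slide',sl.round(4),'roll',None if r is None else round(r,2),'yaw now',yaw(st).round(2),'pos',np.round(st['position'],1))
E
python3 - <<'E'
from h import *
p=get_image('side');W=cloud(p)
from h import *
p=get_image('wrist');print(np.round(p['T_tool_cam'],3),np.round(p['mtx'],1))
p=get_image('top');W=cloud(p)
m=(abs(W[...,0]-475)<75)&(abs(W[...,1]+165)<75)&(abs(W[...,2]-46)<5)
q=W[m][:,:2].astype(np.float32);print(len(q),cv2.minAreaRect(q))
plan([480,-180,480],0)
E
```

```text
[[ 0.     0.963  0.269 67.808]
 [ 1.    -0.    -0.     0.703]
 [-0.     0.269 -0.963 32.532]
 [ 0.     0.     0.     1.   ]] [[279.2   0.  321.7]
 [  0.  279.2 196. ]
 [  0.    0.    1. ]]
596 ((476.77001953125, -165.22801208496094), (79.89265441894531, 90.23526000976562), 10.433730125427246)
slide [-0.4091  0.3161 -0.0753] roll 16.49 yaw now 16.49 pos [ 177.4 -599.3  404.7]
```

Call:
carry_out --pt "-0.05 0.04 -0.02" --pt "-0.1 0.08 -0.04" --pt "-0.15 0.12 -0.06" --pt "-0.2 0.155 -0.075" --pt "-0.25 0.195 -0.075" --pt "-0.3 0.235 -0.075" --pt "-0.35 0.275 -0.075" --pt "-0.409 0.316 -0.075" --roll '[0,0,1,2,3,4,5,6]' --claw '[0.085,0.085,0.085,0.085,0.085,0.085,0.085,0.085]'

```text
clock: 3.4
position: [463.5, -200.0, 480.3]
ee_rot: [-0.091, 0.996, -0.0, 0.001]
contact_force: [0.8, -0.6, 0.5]
gripper_width: 85.1
grasp_force: 0.0
```

Call:
carry_out --pt "0 0 0" --pt "0 0 0" --roll '[0,0]' --claw '[0.06,0.06]'

```text
clock: 3.65
position: [462.9, -201.8, 479.7]
ee_rot: [-0.092, 0.996, -0.0, -0.0]
contact_force: [-0.2, 0.1, -0.5]
gripper_width: 60.2
grasp_force: 0.0
```

```bash
python3 - <<'E'
from h import *
st=read_state();p=get_image('wrist');cv2.imwrite('pics/w1.png',p['img'][:,:,::-1]);np.savez('w1.npz',z=p['z_map'],mtx=p['mtx'],T=p['T_tool_cam'])
print(yaw(st),st['position'],st['gripper_width'],st['clock'])
for t in ['hook_grip','hook_seat','holder','hook','spare_tag']:
  for r in place_of(p,t)[:3]: print(t,np.round(r['at']),round(r['conf'],2),pt(p,*r['at'],st=st).round(1))
W=cloud(p,st)
m=(abs(W[...,0]-480)<45)&(abs(W[...,1]+184)<45)
for lo,hi in [(40,50),(55,80),(120,150),(150,180),(180,194),(194,215)]:
  k=m&(W[...,2]>lo)&(W[...,2]<hi)
  if k.sum()>20:
    q=W[k];print(lo,hi,len(q),cv2.minAreaRect(q[:,:2].astype(np.float32)),np.median(q,0).round(1))
E
```

```text
10.537253272305104 [ 462.88254398 -201.7836273   479.67628408] 60.19044615455444 3.65
hook_grip [336. 206.] 0.7 [ 469.4 -186.9  203.1]
hook_grip [291. 265.] 0.66 [ 576.7 -219.2  134.8]
hook_grip [481. 143.] 0.26 [387.4  41.5  -1.9]
hook_seat [333. 199.] 0.77 [ 466.9 -189.6  192.4]
hook_seat [288. 258.] 0.7 [ 577.9 -225.3  115.2]
hook_seat [357. 335.] 0.63 [ 450.4 -193.5  383.7]
holder [340. 176.] 0.88 [ 471.6 -172.5   43.3]
holder [416. 167.] 0.35 [436.3 -71.8  60.3]
hook [296. 230.] 0.98 [ 579.8 -222.6   13.3]
hook [332. 177.] 0.86 [ 460.9 -188.   115.4]
hook [347. 252.] 0.66 [ 604.8 -130.8   13.5]
spare_tag [357. 177.] 0.86 [ 468.6 -147.5   43. ]
40 50 1905 ((477.16790771484375, -170.65029907226562), (79.05648803710938, 76.89102935791016), 10.556060791015625) [ 470.5 -174.3   43. ]
55 80 244 ((475.9190979003906, -163.858642578125), (53.22506332397461, 48.76408004760742), 10.025383949279785) [ 464.3 -144.9   72.5]
120 150 42 ((459.8919372558594, -187.3769989013672), (3.385624885559082, 9.617964744567871), 11.313247680664062) [ 459.7 -187.4  132.4]
150 180 155 ((474.0, -186.0267791748047), (31.96829605102539, 11.495489120483398), 1.2467328310012817) [ 465.5 -187.8  159.2]
180 194 50 ((466.27740478515625, -186.4876251220703), (2.4158849716186523, 11.657516479492188), 15.255409240722656) [ 465.8 -186.8  187.3]
194 215 373 ((478.0750732421875, -184.09808349609375), (25.650495529174805, 11.993541717529297), 10.556239128112793) [ 476.8 -184.6  202.8]
```

View pics/w1.png

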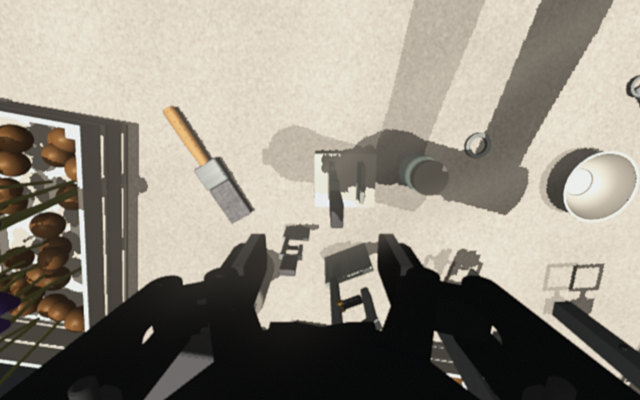

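```bash
python3 - <<'E'
from h import *
plan([478.1,-184.1,400],10.5)
plan([478.1,-184.1,337.7],10.5)
E
```

```text
slide [-0.0189  0.0156  0.0798] roll -0.12 yaw now 10.38 pos [ 462.3 -202.8  479.8]
slide [-0.0188  0.0156  0.1421] roll -0.12 yaw now 10.38 pos [ 462.3 -202.8  479.8]
```

Call:
carry_out --pt "-0.0187 0.015 0.02" --pt "-0.0187 0.015 0.05" --pt "-0.0187 0.015 0.08" --pt "-0.0187 0.015 0.1" --pt "-0.0187 0.015 0.12" --pt "-0.0187 0.015 0.135" --pt "-0.0187 0.015 0.142" --pt "-0.0187 0.015 0.142" --roll '[0,0,0,0,0,0,0,0]' --claw '[0.05,0.05,0.05,0.05,0.05,0.05,0.05,0.05]'

```text
clock: 4.95
position: [478.6, -183.9, 337.6]
ee_rot: [-0.091, 0.996, -0.0, -0.0]
contact_force: [0.1, 0.2, 1.2]
gripper_width: 49.8
grasp_force: 0.0
```

Call:
carry_out --pt "0 0 0" --pt "0 0 0" --pt "0 0 0" --pt "0 0 0" --pt "0 0 0" --roll '[0,0,0,0,0]' --claw '[0.02,0.0,0.0,0.0,0.0]'

```text
clock: 5.58
position: [478.9, -183.8, 338.4]
ee_rot: [-0.092, 0.996, -0.0, 0.001]
contact_force: [-0.6, 0.1, 4.8]
gripper_width: 11.3
grasp_force: 59.1
```

Call:
carry_out --pt "0 0 -0.008" --pt "0 0 -0.02" --pt "0 0 -0.035" --pt "0 0 -0.05" --pt "0 0 -0.07" --pt "0 0 -0.09" --pt "0 0 -0.105" --pt "0 0 -0.115" --roll '[0,0,0,0,0,0,0,0]' --claw '[0,0,0,0,0,0,0,0]'

```text
clock: 6.58
position: [478.4, -183.8, 453.8]
ee_rot: [-0.091, 0.996, 0.0, 0.0]
contact_force: [0.5, -0.1, -2.6]
gripper_width: 11.6
grasp_force: 58.6
```

```bash
python3 - <<'E'
from h import *
s=read_state();print(s['gripper_width'],s['grasp_force'],s['position'],s['contact_force'])
for n in('side','top'):
  p=get_image(n);W=cloud(p);np.save(n+'W.npy',W)
  cv2.imwrite(f'pics/{n}1.png',p['img'][:,:,::-1])
  m=(W[...,0]>520)&(W[...,0]<700)&(W[...,1]>200)&(W[...,1]<380)&(W[...,2]>60)
  k=m&(W[...,2]>150)&(W[...,2]<215);print(n,m.sum(),k.sum())
  h,e=np.histogram(W[m][:,2],bins=np.arange(60,260,5));print(list(zip(e[:-1],h)))
  t=m&(W[...,2]>215); 
  if t.sum()>5: print('posttop',cv2.minAreaRect(W[t][:,:2].astype(np.float32)),W[t].max(0))
  k2=m&(W[...,2]>160)&(W[...,2]<205); print('eye',np.median(W[k2],0),cv2.minAreaRect(W[k2][:,:2].astype(np.float32)))
  c=p['img'][(60 if n=='top' else 230):(220 if n=='top' else 370),130:330]
  cv2.imwrite(f'pics/{n}1c.png',cv2.resize(c[:,:,::-1],None,fx=4,fy=4 if n=='side' else 3.7,interpolation=cv2.INTER_CUBIC))
E
```

```text
11.610740166117147 58.61561715602875 [ 478.44076808 -183.75693617  453.79656365] [ 0.4778275  -0.06223839 -2.63119752]
side 1655 858
[(np.int64(60), np.int64(20)), (np.int64(65), np.int64(23)), (np.int64(70), np.int64(28)), (np.int64(75), np.int64(23)), (np.int64(80), np.int64(28)), (np.int64(85), np.int64(25)), (np.int64(90), np.int64(25)), (np.int64(95), np.int64(24)), (np.int64(100), np.int64(21)), (np.int64(105), np.int64(26)), (np.int64(110), np.int64(31)), (np.int64(115), np.int64(31)), (np.int64(120), np.int64(29)), (np.int64(125), np.int64(27)), (np.int64(130), np.int64(26)), (np.int64(135), np.int64(32)), (np.int64(140), np.int64(29)), (np.int64(145), np.int64(25)), (np.int64(150), np.int64(35)), (np.int64(155), np.int64(25)), (np.int64(160), np.int64(27)), (np.int64(165), np.int64(26)), (np.int64(170), np.int64(27)), (np.int64(175), np.int64(26)), (np.int64(180), np.int64(63)), (np.int64(185), np.int64(368)), (np.int64(190), np.int64(138)), (np.int64(195), np.int64(42)), (np.int64(200), np.int64(32)), (np.int64(205), np.int64(34)), (np.int64(210), np.int64(15)), (np.int64(2
[... 1305 characters left out ...]
nt64(185)), (np.int64(190), np.int64(68)), (np.int64(195), np.int64(15)), (np.int64(200), np.int64(7)), (np.int64(205), np.int64(4)), (np.int64(210), np.int64(4)), (np.int64(215), np.int64(72)), (np.int64(220), np.int64(110)), (np.int64(225), np.int64(5)), (np.int64(230), np.int64(0)), (np.int64(235), np.int64(0)), (np.int64(240), np.int64(0)), (np.int64(245), np.int64(0)), (np.int64(250), np.int64(0))]
posttop ((651.5626831054688, 289.2489929199219), (34.981178283691406, 34.57586669921875), 14.895617485046387) [672.11903355 309.395648   227.52258453]
eye [610.31253846 276.76717824 188.19471052] ((613.6622314453125, 279.76251220703125), (103.6318359375, 55.70661163330078), 14.58570671081543)
```

View pics/top1c.png

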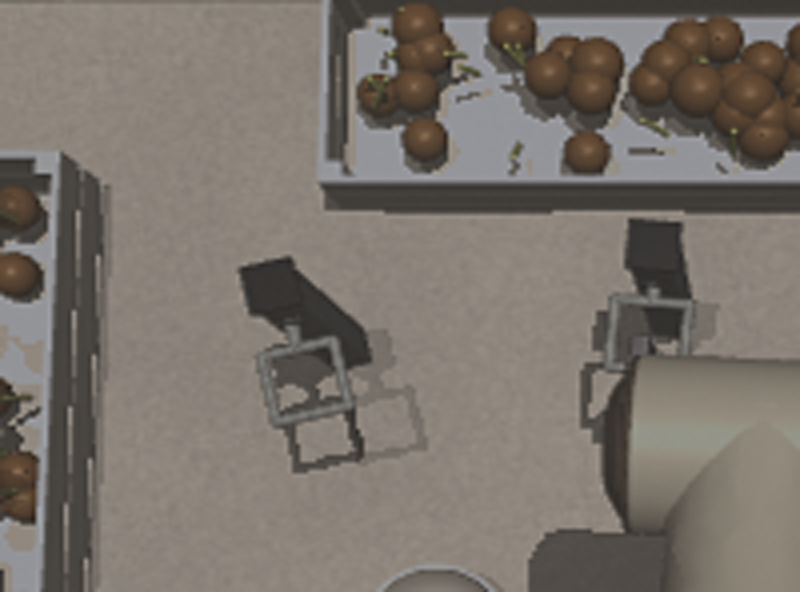

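```bash
python3 - <<'E'
import numpy as np
from scipy.optimize import minimize
for n in('side','top'):
  W=np.load(n+'W.npy')
  m=(W[...,0]>520)&(W[...,0]<700)&(W[...,1]>200)&(W[...,1]<380)
  q=W[m]
  def loc(a,c): 
    d=q[:,:2]-c;ca,sa=np.cos(a),np.sin(a);return np.c_[d@[ca,sa],d@[-sa,ca],q[:,2]]
  r=q[(q[:,2]>181)&(q[:,2]<197)]
  # ring model: centre line of square 48(x)x48(y), points within 4mm
  def cost(v):
    a,cx,cy=v;d=r[:,:2]-[cx,cy];ca,sa=np.cos(a),np.sin(a);l=np.c_[d@[ca,sa],d@[-sa,ca]]
    l=l[l[:,0]<30]
    e=np.abs(np.max(np.abs(l),1)-24-0.0)   # distance to square centreline
    return np.minimum(e,12).mean()
  best=min((minimize(cost,[a,x,y],method='Nelder-Mead') for a in(.2,.27) for x in(585,595,605) for y in (270,277,284)),key=lambda o:o.fun)
  a,cx,cy=best.x;print(n,np.degrees(a),cx,cy,best.fun,len(r))
  l=loc(a,[cx,cy])
  f=l[(abs(l[:,0]+24)<8)&(abs(l[:,1])<18)&(l[:,2]>175)&(l[:,2]<200)];print('front bar',len(f),np.median(f,0),np.percentile(f,[5,95],0))
  e=l[(abs(l[:,0])<30)&(abs(l[:,1])<30)&(l[:,2]>175)&(l[:,2]<200)];print('ring z',np.percentile(e[:,2],[5,50,90]),np.percentile(e[:,:2],[1,99],0))
  t=l[(l[:,2]>205+10)];print('posttop',np.median(t,0),np.percentile(t,[2,98],0))
  print('front bar world',cx-24*np.cos(a),cy-24*np.sin(a))
E
```

```text
side 13.865885234482212 590.4299594025706 278.3739367970587 1.975812560414006 582
front bar 67 [-23.89747429  -0.4510139  188.85107188] [[-27.08206424 -14.97738038 185.87994624]
 [-19.84546797  15.85840393 191.21765638]]
ring z [184.71836511 188.64378316 190.67890135] [[-26.9954975  -29.06585392]
 [ 28.47921841  26.59550871]]
posttop [ 62.19309282   0.64232691 221.28294544] [[ 45.92520175 -18.64679152 217.12513048]
 [ 79.1598867   15.74854045 224.00484422]]
front bar world 567.1293351255329 272.62233629803944
top 12.296775291821497 590.0110046955879 272.91018941496566 1.9311172175424014 291
front bar 44 [-2.35793649e+01  5.33762461e-02  1.87666386e+02] [[-26.68261667 -15.59553438 184.45230905]
 [-19.79545496  17.28518075 191.45330614]]
ring z [184.42336336 187.92408259 190.77379085] [[-26.7415878  -26.96450053]
 [ 28.69788369  28.13781481]]
posttop [ 62.98850793   2.6482259  220.56691491] [[ 46.56561133 -13.94395338 216.12896542]
 [ 80.07880688  19.34736177 225.22654053]]
front bar world 566.5616231928017 267.79877990908665
```

```bash
python3 - <<'E'
from h import *
plan([480,150,453.5],14); plan([614,178,453.5],14)
E
```

```text
slide [-6.21e-02  3.28e-01  3.00e-04] roll -3.51 yaw now 10.49 pos [ 478.7 -183.8  453.9]
slide [-0.199   0.3311  0.0005] roll -3.51 yaw now 10.49 pos [ 478.7 -183.8  453.9]
```

Call:
carry_out --pt "-0.004 0.02 0" --pt "-0.012 0.06 0" --pt "-0.021 0.11 0" --pt "-0.03 0.16 0" --pt "-0.04 0.21 0" --pt "-0.049 0.26 0" --pt "-0.057 0.3 0" --pt "-0.062 0.328 0" --roll '[0,0,0,-1,-2,-3,-3.5,-3.5]' --claw '[0,0,0,0,0,0,0,0]'

```text
clock: 7.68
position: [479.6, 151.9, 451.8]
ee_rot: [-0.123, 0.992, -0.0, -0.001]
contact_force: [-0.3, -0.6, -2.6]
gripper_width: 11.2
grasp_force: 58.9
```

```bash
python3 - <<'E'
from h import *
plan([614,178,453.5],14)
E
```

```text
slide [-0.1367 -0.0073 -0.002 ] roll 0.07 yaw now 14.07 pos [479.6 151.9 451.8]
```

Call:
carry_out --pt "-0.03 -0.002 0" --pt "-0.07 -0.004 0" --pt "-0.11 -0.006 0" --pt "-0.137 -0.007 0" --pt "-0.137 -0.007 0" --roll '[0,0,0,0,0]' --claw '[0,0,0,0,0]'

```text
clock: 8.3
position: [616.0, 176.8, 450.0]
ee_rot: [-0.121, 0.993, -0.001, -0.002]
contact_force: [0.0, 0.2, -2.6]
gripper_width: 11.4
grasp_force: 59.3
```

```bash
cat > eye.py <<'E'
from h import *
from scipy.optimize import minimize
sts=[read_state()]
p=get_image('wrist');st=sts[0];W=cloud(p,st)
print(st['position'],yaw(st));cv2.imwrite('pics/w2.png',p['img'][:,:,::-1])
m=(W[...,0]>520)&(W[...,0]<700)&(W[...,1]>225)&(W[...,1]<340)
q=W[m]; h,e=np.histogram(q[:,2],bins=np.arange(160,240,3));print(list(zip(e[:-1].tolist(),h.tolist())))
r=q[(q[:,2]>176)&(q[:,2]<198)]
def L(v,r):
    a,cx,cy=v;d=r[:,:2]-[cx,cy];ca,sa=np.cos(a),np.sin(a);return np.c_[d@[ca,sa],d@[-sa,ca],r[:,2]]
def cost(v):
    l=L(v,r);l=l[l[:,0]<28];return np.minimum(np.abs(np.max(np.abs(l[:,:2]),1)-24),12).mean()
b=min((minimize(cost,[a,x,y],method='Nelder-Mead') for a in(.2,.27) for x in(585,595) for y in (268,277)),key=lambda o:o.fun)
print('ring yaw,c',np.degrees(b.x[0]),b.x[1:],b.fun,len(r))
l=L(b.x,q);f=l[(abs(l[:,0]+24)<8)&(abs(l[:,1])<18)&(l[:,2]>170)&(l[:,2]<200)]
print('front',np.percentile(f,[5,50,95],0).round(1))
t=l[(l[:,2]>212)&(l[:,0]>30)]
if len(t)>20: print('top',np.percentile(t,[2,50,98],0).round(1),cv2.minAreaRect(q[(q[:,2]>217)][:,:2].astype(np.float32)))
c=b.x[1:]-24*np.array([np.cos(b.x[0]),np.sin(b.x[0])]);print('bar',c)
for r_ in place_of(p,'bracket_face')[:2]+place_of(p,'bracket')[:2]: print(r_,pt(p,*r_['at'],st=st))
E
python3 eye.py
```

```text
[615.98760598 176.75637347 449.98207046] 13.937002460431763
[(160, 43), (163, 37), (166, 44), (169, 38), (172, 39), (175, 42), (178, 48), (181, 276), (184, 1566), (187, 569), (190, 162), (193, 79), (196, 74), (199, 82), (202, 80), (205, 68), (208, 15), (211, 46), (214, 100), (217, 853), (220, 17), (223, 0), (226, 0), (229, 0), (232, 0), (235, 0)]
ring yaw,c 14.217480176898405 [589.91552035 273.6170823 ] 1.7705829294379953 2782
front [[-26.3 -16.4 184. ]
 [-23.4  -0.2 186.2]
 [-19.7  16.  187.7]]
top [[ 46.4 -15.4 213.3]
 [ 53.4   4.7 218.6]
 [ 69.8  18.  219.9]] ((625.5361328125, 266.3768310546875), (107.80296325683594, 29.702625274658203), 57.96989059448242)
bar [566.65062919 267.72260695]
{'at': [431.7, 247.4], 'conf': 0.77} [632.68797081 282.01630878 191.19645856]
{'at': [383.8, 205.6], 'conf': 0.9} [643.04893147 274.55721714  40.6359367 ]
{'at': [229.0, 183.4], 'conf': 0.59} [663.3251521   57.67652075  42.83862461]
```

View pics/w2.png

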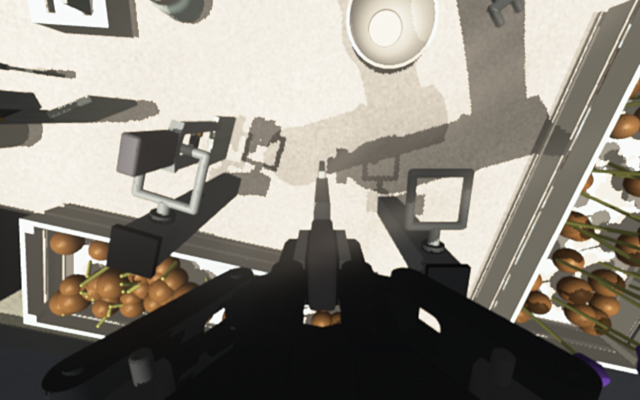

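```bash
python3 - <<'E'
from h import *
a=np.radians(14.2);ux=np.array([np.cos(a),np.sin(a)]);B=np.array([566.65,267.7])
S=B-55*ux; P=np.array([616,176.8]); k=(S-P)@ux
plan([*(P+k*ux),450],14.2); plan([*S,432],14.2); plan([*(B-3*ux),432],14.2)
E
```

```text
slide [ 0.0785 -0.0002  0.0021] roll -0.21 yaw now 13.99 pos [614.  176.3 451.9]
slide [0.0788 0.1    0.02  ] roll -0.21 yaw now 13.99 pos [614.  176.3 451.9]
slide [0.0268 0.1002 0.0199] roll -0.21 yaw now 13.99 pos [614.  176.3 451.9]
```

Call:
carry_out --pt "0.02 0 0" --pt "0.06 0.01 0" --pt "0.079 0.03 0.005" --pt "0.079 0.055 0.01" --pt "0.079 0.08 0.015" --pt "0.079 0.1 0.02" --pt "0.079 0.1 0.02" --pt "0.079 0.1 0.02" --roll '[0,0,0,0,-0.2,-0.2,-0.2,-0.2]' --claw '[0,0,0,0,0,0,0,0]'

```text
clock: 9.45
position: [513.5, 254.1, 432.9]
ee_rot: [-0.124, 0.992, -0.0, 0.0]
contact_force: [0.7, -0.1, -1.8]
gripper_width: 11.4
grasp_force: 59.3
```

```bash
python3 - <<'E'
from h import *
for i in range(6):
    st=read_state();print(np.round(st['position'],1),yaw(st).round(2));p=get_image('wrist')
cv2.imwrite('pics/w3.png',p['img'][:,:,::-1])
# tool-frame cloud
T=np.array(p['T_tool_cam']);K=np.array(p['mtx']);z=p['z_map'];v,u=np.mgrid[:400,:640]
P=np.stack([(u-K[0,2])/K[0,0]*z,-(v-K[1,2])/K[1,1]*z,-z],-1)@T[:3,:3].T+T[:3,3]
m=(z>0)&(abs(P[...,1])<30)&(P[...,2]>175)&(P[...,2]<330)&(abs(P[...,0])<90)
q=P[m]
for lo in range(175,325,10):
    k=q[(q[:,2]>=lo)&(q[:,2]<lo+10)]
    if len(k)>10: print(lo,len(k),np.percentile(k[:,0],[2,50,98]).round(1),np.percentile(k[:,1],[2,50,98]).round(1))
E
```

```text
[513.5 254.1 432.9] 14.19
[513.7 253.9 432.9] 14.17
[513.8 253.8 433. ] 14.15
[513.8 253.7 432.9] 14.14
[513.8 253.7 432.9] 14.14
[513.8 253.8 432.9] 14.14
175 98 [11.3 13.  13.5] [-5.1  0.4  6.5]
185 292 [11.7 16.4 20.6] [-4.3  0.4  5.6]
195 75 [18.6 19.2 19.5] [-4.   1.   5.4]
205 61 [18.2 19.2 19.5] [-4.2  0.3  5. ]
215 49 [18.9 19.3 19.5] [-3.9  1.   5.2]
225 47 [18.7 19.2 19.5] [-4.1  0.3  5.4]
235 38 [18.5 19.3 19.6] [-4.4  0.3  4.8]
245 37 [19.  19.4 19.6] [-3.8  1.   5.1]
255 37 [19.1 19.4 24.9] [-3.9  0.2  5.2]
265 53 [19.2 23.  25.6] [-3.2  0.2  3.6]
275 12 [24.8 25.4 25.6] [-2.3  0.6  2.9]
285 11 [25.4 25.6 25.8] [-1.7  0.2  3. ]
295 12 [25.3 25.6 25.7] [-1.8  0.6  3. ]
```

View pics/w3.png

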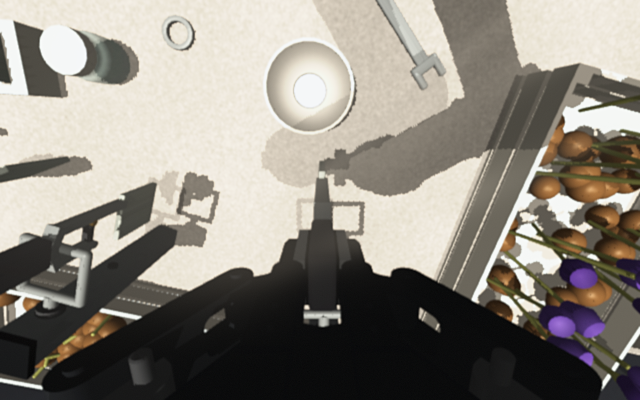

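Call:
carry_out --pt "-0.01 0 0" --pt "-0.02 0 0" --pt "-0.03 0 0" --pt "-0.038 0 0" --pt "-0.045 0 0" --pt "-0.05 0 0" --pt "-0.05 0 0" --pt "-0.05 0 0" --roll '[0,0,0,0,0,0,0,0]' --claw '[0,0,0,0,0,0,0,0]'

```text
clock: 10.75
position: [562.0, 266.5, 432.8]
ee_rot: [-0.124, 0.992, -0.0, -0.0]
contact_force: [-0.0, 0.0, -1.6]
gripper_width: 11.4
grasp_force: 59.3
```

```bash
cat > m.py <<'E'
from h import *
import sys
for i in range(3):
    st=read_state();p=get_image('wrist')
print(np.round(st['position'],1),yaw(st).round(2),st['contact_force'].round(1) if hasattr(st['contact_force'],'round') else st['contact_force'])
cv2.imwrite(f'pics/{sys.argv[1]}.png',p['img'][:,:,::-1])
T=np.array(p['T_tool_cam']);K=np.array(p['mtx']);z=p['z_map'];v,u=np.mgrid[:400,:640]
P=np.stack([(u-K[0,2])/K[0,0]*z,-(v-K[1,2])/K[1,1]*z,-z],-1)@T[:3,:3].T+T[:3,3]
zb=st['position'][2]-185
m=(z>0)&(abs(P[...,1])<30)&(abs(P[...,2]-zb)<14)&(abs(P[...,0])<60)
for lo,hi in[(-20,-8),(8,20)]:
    k=P[m&(P[...,1]>lo)&(P[...,1]<hi)&(P[...,0]<14)]
    print('bar side',lo,len(k),len(k) and np.percentile(k,[5,50,95],0).round(1).tolist())
    if len(k)>20:
        # circle fit r=4 in (x,z)
        from scipy.optimize import least_squares
        o=least_squares(lambda c:np.hypot(k[:,0]-c[0],k[:,2]-c[1])-4,[np.median(k[:,0])-2,np.median(k[:,2])+3],loss='soft_l1')
        print('  bar centre tool x,z',o.x.round(2),'-> hook x',-o.x[0].round(2),'cost',o.cost/len(k))
k=P[(z>0)&(abs(P[...,1])<6)&(P[...,2]>198)&(P[...,2]<256)&(P[...,0]>12)&(P[...,0]<30)]
print('spine x',len(k),np.median(k[:,0]) if len(k) else None)
E
python3 m.py w4
```

```text
[561.9 266.5 432.9] 14.2 [-0.2 -0.7 -1.8]
bar side -20 162 [[-21.1, -19.6, 245.6], [-6.2, -15.9, 246.9], [-2.8, -9.4, 249.0]]
  bar centre tool x,z [ -7.61 249.67] -> hook x 7.61 cost 1.3715350870542573
bar side 8 135 [[-9.0, 8.4, 245.5], [-5.3, 14.0, 246.8], [-2.6, 19.6, 248.5]]
  bar centre tool x,z [ -6.43 250.06] -> hook x 6.43 cost 0.1237652838270289
spine x 283 19.257136078559384
```

View pics/w4.png

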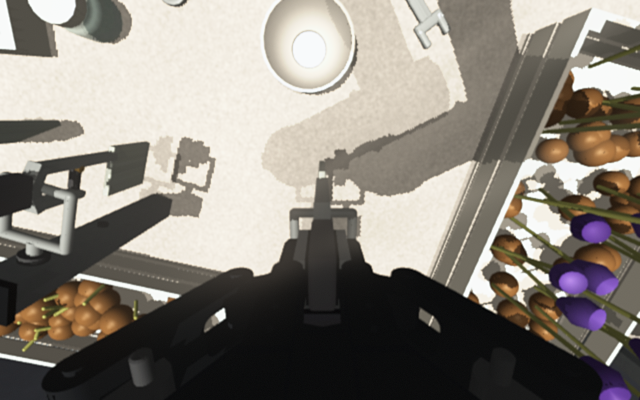

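Call:
carry_out --pt "-0.002 0 0" --pt "-0.0035 0 0" --pt "-0.0035 0 0.003" --pt "-0.0035 0 0.006" --pt "-0.0035 0 0.009" --pt "-0.0035 0 0.012" --pt "-0.0035 0 0.014" --pt "-0.0035 0 0.014" --roll '[0,0,0,0,0,0,0,0]' --claw '[0,0,0,0,0,0,0,0]'

```text
clock: 11.9
position: [565.5, 267.4, 418.5]
ee_rot: [-0.124, 0.992, -0.0, -0.0]
contact_force: [-0.9, -0.0, -1.1]
gripper_width: 11.4
grasp_force: 59.3
```

```bash
python3 m.py w5
```

```text
[565.6 267.4 418.8] 14.19 [-0.1 -1.1 -1.8]
bar side -20 229 [[-18.5, -19.7, 231.6], [-2.6, -15.6, 233.2], [1.3, -8.8, 236.5]]
  bar centre tool x,z [ -3.73 235.76] -> hook x 3.73 cost 1.6228507011691822
bar side 8 155 [[-5.7, 8.7, 231.3], [-1.7, 14.0, 232.6], [1.1, 19.3, 234.8]]
  bar centre tool x,z [ -2.63 235.96] -> hook x 2.63 cost 0.11644249935306598
spine x 280 19.285240119964953
```

Call:
carry_out --pt "0 0 0.0015" --pt "0 0 0.003" --pt "0 0 0.0045" --pt "0 0 0.006" --pt "0 0 0.0075" --pt "0 0 0.009" --pt "0 0 0.0105" --pt "0 0 0.012" --roll '[0,0,0,0,0,0,0,0]' --claw '[0,0,0,0,0,0,0,0]'

```text
clock: 13.05
position: [565.8, 267.5, 407.2]
ee_rot: [-0.124, 0.992, 0.0, 0.001]
contact_force: [0.1, -0.7, 3.4]
gripper_width: 11.5
grasp_force: 59.9
```

Call:
carry_out --pt "0 0 0.001" --pt "0 0 0.002" --pt "0 0 0.003" --pt "0 0 0.004" --pt "0 0 0.005" --pt "0 0 0.006" --roll '[0,0,0,0,0,0]' --claw '[0,0,0,0,0,0]'

```text
clock: 13.8
position: [565.4, 267.4, 400.3]
ee_rot: [-0.123, 0.992, -0.0, -0.0]
contact_force: [-2.4, -0.3, 3.6]
gripper_width: 11.8
grasp_force: 60.0
```

Call:
carry_out --pt "0 0 0.0013" --pt "0 0 0.0026" --pt "0 0 0.0039" --pt "0 0 0.0052" --pt "0 0 0.0065" --pt "0 0 0.0078" --pt "0 0 0.009" --pt "0 0 0.01" --roll '[0,0,0,0,0,0,0,0]' --claw '[0,0,0,0,0,0,0,0]'

```text
clock: 14.8
position: [565.0, 267.2, 389.4]
ee_rot: [-0.123, 0.992, -0.0, -0.002]
contact_force: [-4.8, -1.9, -2.2]
gripper_width: 11.5
grasp_force: 59.4
```

Call:
carry_out --pt "0 0 0.0013" --pt "0 0 0.0026" --pt "0 0 0.0039" --pt "0 0 0.0052" --pt "0 0 0.0065" --pt "0 0 0.0078" --pt "0 0 0.009" --pt "0 0 0.01" --roll '[0,0,0,0,0,0,0,0]' --claw '[0,0,0,0,0,0,0,0]'

```text
clock: 15.8
position: [565.5, 267.4, 380.6]
ee_rot: [-0.124, 0.992, -0.0, -0.0]
contact_force: [-0.0, -0.6, -2.1]
gripper_width: 11.2
grasp_force: 59.3
```

Call:
carry_out --pt "0 0 0.001" --pt "0 0 0.002" --pt "0 0 0.002" --pt "0 0 0" --roll '[0,0,0,0]' --claw '[0,0,0,0]'

```text
clock: 16.3
position: [565.5, 267.4, 380.6]
ee_rot: [-0.124, 0.992, -0.0, -0.0]
contact_force: [0.1, 0.1, -2.2]
gripper_width: 11.5
grasp_force: 59.3
```

Call:
carry_out --pt "0 0 -0.002" --pt "0 0 -0.004" --pt "0 0 -0.006" --pt "0 0 -0.008" --pt "0 0 -0.01" --pt "0 0 -0.012" --pt "0 0 -0.013" --pt "0 0 -0.014" --roll '[0,0,0,0,0,0,0,0]' --claw '[0,0,0,0,0,0,0,0]'

```text
clock: 17.3
position: [565.5, 267.4, 394.7]
ee_rot: [-0.124, 0.992, -0.0, -0.0]
contact_force: [0.1, 0.6, -2.1]
gripper_width: 11.6
grasp_force: 59.3
```

Call:
carry_out --pt "0 0 -0.0005" --pt "0 0 -0.001" --pt "0 0 -0.0015" --pt "0 0 -0.002" --roll '[0,0,0,0]' --claw '[0,0,0,0]'

```text
clock: 17.8
position: [565.5, 267.4, 396.7]
ee_rot: [-0.124, 0.992, -0.0, -0.0]
contact_force: [-0.1, 0.1, -2.1]
gripper_width: 11.3
grasp_force: 59.3
```

Expect the catch at TCP z ≈ 399.

Call:
carry_out --pt "0 0 -0.0005" --pt "0 0 -0.001" --pt "0 0 -0.0015" --roll '[0,0,0]' --claw '[0,0,0]'

```text
clock: 18.18
position: [565.5, 267.4, 398.2]
ee_rot: [-0.123, 0.992, -0.0, -0.0]
contact_force: [-0.7, -0.2, -1.3]
gripper_width: 11.4
grasp_force: 59.3
```

Call:
carry_out --pt "0 0 -0.0005" --pt "0 0 -0.001" --roll '[0,0]' --claw '[0,0]'

```text
clock: 18.42
position: [565.5, 267.4, 399.3]
ee_rot: [-0.124, 0.992, -0.0, 0.0]
contact_force: [0.1, 0.2, -1.8]
gripper_width: 11.3
grasp_force: 59.3
```

Call:
carry_out --pt "0 0 -0.0005" --pt "0 0 -0.001" --roll '[0,0]' --claw '[0,0]'

```text
clock: 18.68
position: [565.5, 267.4, 400.2]
ee_rot: [-0.123, 0.992, -0.0, -0.0]
contact_force: [0.1, 0.8, -2.3]
gripper_width: 10.9
grasp_force: 59.3
```

Call:
carry_out --pt "0 0 -0.0005" --pt "0 0 -0.001" --roll '[0,0]' --claw '[0,0]'

```text
clock: 18.92
position: [565.5, 267.4, 401.2]
ee_rot: [-0.124, 0.992, -0.0, -0.0]
contact_force: [-1.3, -0.8, -2.2]
gripper_width: 11.2
grasp_force: 59.3
```

Call:
carry_out --pt "0 0 -0.0005" --pt "0 0 -0.001" --roll '[0,0]' --claw '[0,0]'

```text
clock: 19.18
position: [565.5, 267.4, 401.9]
ee_rot: [-0.123, 0.992, 0.0, -0.0]
contact_force: [1.5, 0.1, -4.2]
gripper_width: 11.5
grasp_force: 59.2
```

Call:
carry_out --pt "0 0 -0.0005" --pt "0 0 -0.001" --roll '[0,0]' --claw '[0,0]'

```text
clock: 19.42
position: [565.6, 267.4, 402.1]
ee_rot: [-0.123, 0.992, -0.0, -0.001]
contact_force: [1.6, 1.0, -8.6]
gripper_width: 11.5
grasp_force: 58.6
```

Call:
carry_out --pt "0 0 -0.0005" --pt "0 0 -0.001" --pt "0 0 -0.001" --roll '[0,0,0]' --claw '[0,0,0]'

```text
clock: 19.8
position: [565.5, 267.5, 402.4]
ee_rot: [-0.123, 0.992, -0.0, -0.001]
contact_force: [5.0, 0.6, -16.1]
gripper_width: 11.2
grasp_force: 58.3
```

Call:
carry_out --pt "0 0 0.002" --pt "0 0 0.005" --pt "-0.001 0 0.008" --pt "-0.002 0 0.012" --pt "-0.0027 0 0.016" --pt "-0.0027 0 0.02" --pt "-0.0027 0 0.022" --pt "-0.0027 0 0.022" --roll '[0,0,0,0,0,0,0,0]' --claw '[0,0,0,0,0,0,0,0]'

```text
clock: 20.8
position: [568.1, 268.1, 381.9]
ee_rot: [-0.124, 0.992, -0.0, -0.0]
contact_force: [0.1, -0.3, -2.7]
gripper_width: 11.6
grasp_force: 59.9
```

Call:
carry_out --pt "0 0 0.001" --pt "0 0 0.002" --pt "0 0 0.0025" --roll '[0,0,0]' --claw '[0,0,0]'

```text
clock: 21.18
position: [568.1, 268.0, 379.7]
ee_rot: [-0.123, 0.992, 0.0, 0.0]
contact_force: [-1.0, 0.5, -1.7]
gripper_width: 11.1
grasp_force: 59.9
```

```bash
python3 m.py w6
```

```text
[568.1 268.1 379.7] 14.19 [-0.9 -0.1 -2. ]
bar side -20 173 [[-3.3, -19.5, 192.5], [2.1, -15.8, 194.0], [3.8, -9.3, 196.9]]
  bar centre tool x,z [ -0.27 196.86] -> hook x 0.27 cost 0.11872047359758178
bar side 8 154 [[-2.5, 9.1, 192.3], [2.5, 16.4, 194.1], [3.8, 19.6, 196.8]]
  bar centre tool x,z [ -0.26 196.72] -> hook x 0.26 cost 0.11809043334421526
spine x 280 19.267328826950834
```

Call:
carry_out --pt "0 0 0.0005" --pt "0 0 0.001" --pt "0 0 0.0015" --pt "0 0 0.002" --roll '[0,0,0,0]' --claw '[0,0,0,0]'

```text
clock: 21.82
position: [568.1, 268.1, 377.7]
ee_rot: [-0.124, 0.992, -0.0, -0.0]
contact_force: [0.4, -0.5, -1.3]
gripper_width: 11.3
grasp_force: 59.9
```

Call:
carry_out --pt "0 0 0.0005" --pt "0 0 0.001" --pt "0 0 0.001" --roll '[0,0,0]' --claw '[0,0,0]'

```text
clock: 22.2
position: [568.2, 268.1, 376.9]
ee_rot: [-0.124, 0.992, 0.0, 0.0]
contact_force: [-0.2, -0.3, -1.4]
gripper_width: 11.3
grasp_force: 60.0
```

Call:
carry_out --pt "0 0 0.0005" --pt "0 0 0.0005" --roll '[0,0]' --claw '[0,0]'

```text
clock: 22.45
position: [568.2, 268.1, 376.7]
ee_rot: [-0.124, 0.992, 0.0, 0.0]
contact_force: [0.7, 0.0, -0.2]
gripper_width: 11.4
grasp_force: 60.2
```

Call:
carry_out --pt "0 0 0.0005" --pt "0 0 0.0005" --roll '[0,0]' --claw '[0,0]'

```text
clock: 22.7
position: [568.2, 268.1, 376.6]
ee_rot: [-0.124, 0.992, 0.0, 0.001]
contact_force: [-0.8, -0.4, 4.2]
gripper_width: 11.1
grasp_force: 60.7
```

Call:
carry_out --pt "0 0 -0.0005" --pt "0 0 -0.0005" --pt "0 0 -0.0005" --pt "0 0 -0.0005" --pt "0 0 -0.0005" --pt "0 0 -0.0005" --pt "0 0 -0.0005" --pt "0 0 -0.0005" --roll '[0,0,0,0,0,0,0,0]' --claw '[0.0,0.0,0.013,0.014,0.015,0.017,0.02,0.024]'

```text
clock: 23.7
position: [568.2, 268.1, 376.2]
ee_rot: [-0.123, 0.992, 0.0, 0.0]
contact_force: [-0.1, 0.4, 0.3]
gripper_width: 24.0
grasp_force: 0.0
```

Call:
carry_out --pt "0 0 0" --pt "0 0 0" --pt "0 0 0" --pt "0 0 0" --pt "0 0 0" --pt "0 0 0" --roll '[0,0,0,0,0,0]' --claw '[0.03,0.035,0.04,0.045,0.05,0.05]'

```text
clock: 24.45
position: [568.1, 268.1, 376.2]
ee_rot: [-0.124, 0.992, 0.0, 0.0]
contact_force: [0.4, -0.4, -0.3]
gripper_width: 50.1
grasp_force: 0.0
```

```bash
python3 m.py w7
```

```text
[568.1 268.1 376.2] 14.19 [0.3 0.1 0.1]
bar side -20 664 [[-49.1, -19.8, 189.0], [-18.7, -16.2, 190.5], [3.5, -8.8, 193.3]]
  bar centre tool x,z [-18.85 190.5 ] -> hook x 18.85 cost 15.244534949346443
bar side 8 456 [[-49.6, 8.9, 188.9], [-2.3, 14.4, 190.3], [3.7, 19.4, 193.2]]
  bar centre tool x,z [ -6.5  190.29] -> hook x 6.5 cost 17.05323349554836
spine x 263 18.43354984987947
```

View pics/w7.png

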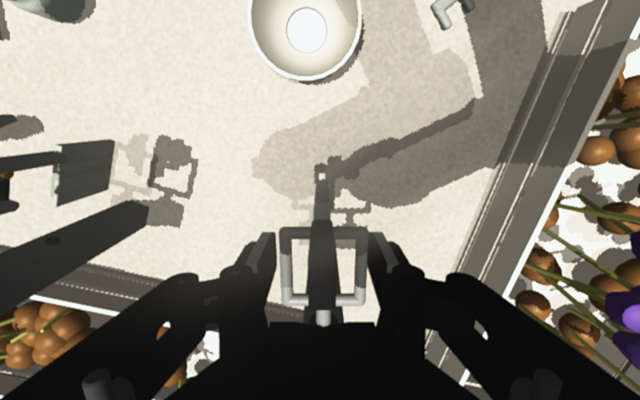

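Call:
carry_out --pt "0 0 -0.005" --pt "0 0 -0.015" --pt "0 0 -0.03" --pt "0 0 -0.05" --pt "0 0 -0.07" --pt "0 0 -0.09" --pt "0 0 -0.11" --pt "0 0 -0.12" --roll '[0,0,0,0,0,0,0,0]' --claw '[0.05,0.05,0.05,0.05,0.05,0.05,0.05,0.05]'

```text
clock: 25.6
position: [568.0, 267.9, 498.7]
ee_rot: [-0.124, 0.992, 0.001, 0.002]
contact_force: [-0.3, -0.4, 0.7]
gripper_width: 49.9
grasp_force: 0.0
```

Call:
carry_out --pt "0 0 0" --pt "0 0 0" --pt "0 0 0" --pt "0 0 0" --pt "0 0 0" --pt "0 0 0" --pt "0 0 0" --pt "0 0 0" --roll '[0,0,0,0,0,0,0,0]' --claw '[0.05,0.05,0.05,0.05,0.05,0.05,0.05,0.05]'

```text
clock: 26.6
position: [568.1, 268.1, 496.2]
ee_rot: [-0.124, 0.992, 0.0, 0.0]
contact_force: [0.5, 0.0, -0.5]
gripper_width: 50.3
grasp_force: 0.0
```

```bash
python3 - <<'E'
from h import *
for i in range(4):
    st=read_state();p=get_image('wrist')
    W=cloud(p,st);a=np.radians(14.2);d=W[...,:2]-[566.8,267.7]
    x=d@[np.cos(a),np.sin(a)];y=d@[-np.sin(a),np.cos(a)]
    out=[]
    for lo,hi in [(60,110),(120,178),(205,233),(234,248)]:
        k=(abs(y)<9)&(abs(x)<35)&(W[...,2]>lo)&(W[...,2]<hi); out.append((int(k.sum()),np.median(x[k]).round(1),np.median(y[k]).round(1)))
    print(out)
cv2.imwrite('pics/w8.png',p['img'][:,:,::-1])
q=get_image('side');cv2.imwrite('pics/s8.png',cv2.resize(q['img'][90:390,150:420,::-1],None,fx=2,fy=2,interpolation=cv2.INTER_CUBIC))
E
```

```text
[(14, np.float64(-22.5), np.float64(0.6)), (57, np.float64(-17.3), np.float64(0.1)), (85, np.float64(-12.3), np.float64(0.2)), (429, np.float64(-0.8), np.float64(1.1))]
[(16, np.float64(-22.5), np.float64(0.0)), (58, np.float64(-17.3), np.float64(0.1)), (89, np.float64(-12.2), np.float64(1.1)), (430, np.float64(-0.8), np.float64(0.7))]
[(13, np.float64(-22.5), np.float64(1.2)), (58, np.float64(-17.3), np.float64(0.6)), (85, np.float64(-12.2), np.float64(1.1)), (431, np.float64(-0.9), np.float64(0.2))]
[(16, np.float64(-22.5), np.float64(-0.0)), (59, np.float64(-17.4), np.float64(0.1)), (90, np.float64(-12.2), np.float64(0.7)), (429, np.float64(-0.8), np.float64(1.1))]
```

View pics/s8.png

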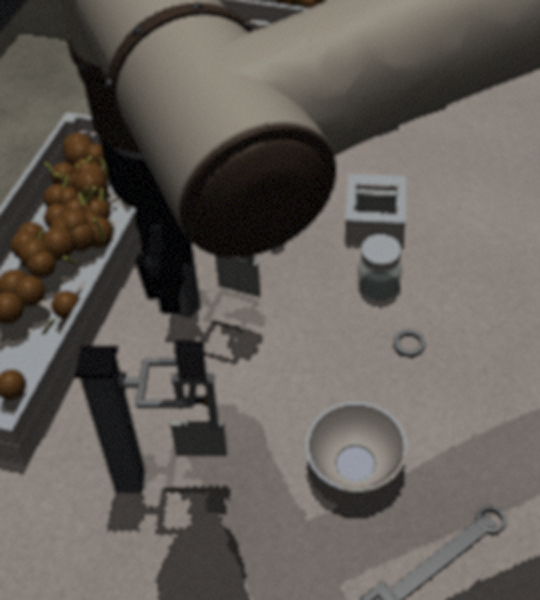

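The side view shows the hook and tag hanging upright and still from the eye's front bar (crop about (195,390)). The gripper is clear above it and the other things have not moved.

```bash
python3 -c "
from bench import *
print(job_done())"
```

```text
the job is handed in; nothing more can be done
None
```

The middle-sized hook is clipped on the free eye, and I handed the job in after about 27 s: the gate held a lift of about 14 N, and the hook hangs upright and still from the bar with the gripper clear.

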